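# Slide the ring block home in the marking dock

## Task

With the fingertips only, push the wooden ring block squarely down the lane between the two brass rails until it sits home against the grey end housing, keeping block and fingers off both rails. Once it is home, and not before, press the round start button on top of the housing right down, then let go of everything. Do not lift or tip the block, and leave the tools and other things lying around as they are.

Things in the scene. Friction and masses are not known exactly. Their poses are not given: they have to be found in the camera images.
- dock: marking dock, fixed for the run: dark steel plate 470 mm long, 170 mm wide, top at z = 8 mm in its frame. Origin on the bench level. Its x axis runs along the middle of the lane, from the open apron (x from -240 to -50 mm) into the lane (-50 to 130 mm) to the grey end housing (x from 130 to 230 mm, 96 mm wide, top at z = 42 mm), whose face at x = 130 mm is the stop. y is to the left looking down the lane, z up. The block is home when its origin is at x = 100 mm.
- rail_left: brass guide rail, 180 mm long, 6 mm wide, 12 mm tall, standing on the plate along the left side of the lane (inner face 38 mm from the lane's middle, so the lane is 76 mm wide); origin at the middle of its underside, x along it. Not to be touched.
- rail_right: the same rail on the right side of the lane, inner face 38 mm from the middle. Not to be touched.
- block: ring block of dark wood with a brass sole, loose on the apron in front of the lane, a little askew and off the middle: 60 mm long (its x), 54 mm wide (its y), 30 mm tall, about 0.25 kg, with a steel ring and stone standing 15 mm out of the middle of its top. Origin at the centre of its underside; x points roughly down the lane.
- lane_mouth (a point): middle of the lane's open end, on the plate's top
- lane_end (a point): middle of the lane at the stop face of the end housing, on the plate's top
- start_button_top (a point): centre of the top of the start button, a grey push button 30 mm across in a black collar, on top of the end housing; it moves straight down 6 mm
- start_button (a joint): travel of the start button in m: 0 up, 0.006 right down; spring-loaded, about 5 N to press it right down, springs back up
- loupe: black eyeglass loupe, 32 mm across, 26 mm tall, standing on the plate outside one rail; origin at its underside. Leave alone.
- tweezers: steel tweezers, 135 mm long, 4 mm thick, lying on the plate outside the other rail; origin under the middle. Leave alone.
- hammer: small jeweller's hammer, 220 mm long, lying on the bench; origin underneath, x along its handle. Leave alone.
- graver: wooden-handled graver, 160 mm long, lying on the bench; origin underneath, x along it. Leave alone.
- spool: wooden wire spool, 76 mm across, 56 mm tall, standing beyond the dock; origin at its underside. Leave alone.
- mandrel: ring mandrel (wooden handle, steel rod), 240 mm long, 22 mm thick, lying beyond the dock; origin underneath, x along it. Leave alone.
- cup: dark metal cup, 64 mm across, 60 mm tall, standing to the left; origin at its underside. Leave alone.
Things that resemble listed ones, but are neither listed nor needed, are in the scene too. What is shaped like the block but blue is not meant.

How it is judged (in metres and radians):
On the way, in this order (a step that is already met when the one before it is completed fails the run):
1. the block rests home against the end housing (x of block in the frame of dock between 0.096 and 0.104 m and y of block in the frame of dock between -0.0115 and 0.0115 m and angle between the x axis of block and the x axis of dock, either way round below 0.1 rad and angle between block's own z axis and vertical below 0.08 rad and linear speed of block below 0.02 m/s), for 0.2 s.
2. the start button is pressed right down (value of joint start_button above 0.0045 m), for 0.05 s.
At the end, for the whole second after the job is handed in: The block lies flat, within 4 mm of the stop face, within 11.5 mm of the lane's middle and 0.1 rad of its direction, at rest; the button has been pressed (past 4.5 mm) after that and is up again (all of step 1 and value of joint start_button below 0.002 m); the robot touches nothing.
It fails at once if the block or the robot touches a guide rail (contact force between any of block, the arm, the fingers and rail_left above 0.05 N or contact force between any of block, the arm, the fingers and rail_right above 0.05 N).
It fails at once if the block is lifted (more than 5 mm) or tipped (z of block in the frame of dock above 0.013 m or angle between block's own z axis and vertical above 0.15 rad).
It fails at once if the block falls off the dock's plate (z of block in the frame of dock below 0.003 m).
It fails at once if the start button is pressed before the block is home (value of joint start_button above 0.002 m and x of block in the frame of dock below 0.096 m).
It fails at once if a bystander is moved more than 20 mm (distance of any of loupe, tweezers, hammer, graver, spool, mandrel, cup from where it was at the start of the episode above 0.02 m).
It also fails if it takes over 72 s, if anything falls off the work surface, if the arm or the gripper's body presses on something with over 40 N, if the wrist force passes 120 N, or if a joint passes its speed limit or range.

## Robot

A 6-joint arm with a two-finger parallel gripper is mounted at the origin on the work surface. World frame = base frame: x ahead of the robot, y to its left, z up, the work surface at z = 0. Lengths are in m, angles in degrees, forces in N, time in s.
With the tool pointing down it reaches from about 0.3 to 0.75 m from the base axis. Payload 8.5 kg.
Tool frame: the origin (TCP) lies on the centre line of the jaws, within the pads' length; the fingertips stand 8 mm ahead of it and the grasp point (between the pads) lies 11 mm behind it; x points along the fingers, y is the direction in which the jaws open and shut, and the axes are right-handed (so a half turn about x gives the same grasp; the last joint's range is limited). The gripper opens to 88 mm and grips with 3 to 60 N. Pads are 18 mm wide; open, the fingers measure 123 mm over their backs; the gripper's body (75 mm by 187 mm) begins 45 mm behind the grasp point.
Start: joints at [-83.44, 21.807, 74.336, -0, 83.858, -12.336], TCP at [0.178, -0.52, 0.247] pointing down, gripper open.
Joint ranges: [-178.18, 178.18], [-50.72, 133.34], [12.68, 142.11], [-81.47, 261.47], [9.98, 163.14], [-165.26, 165.26]. Speed limits (degrees/s): [136.94, 136.94, 180, 180, 180, 180].

## Interface

Orientations are given as [roll, pitch, yaw] about the fixed x, y, z axes, in that order (R = Rz(yaw) Ry(pitch) Rx(roll)).
In Python, from workcell import ctrl gives the robot as it stands. The module is installed in compiled form; this text tells all that it offers.
- The arm moves only by the shell command python3 -m pendant 'ROWS' [FORCE]. ROWS is JSON, a list of rows, each an object with "jaw": the closure, from 0 (fully open) to 1 (shut); "dp": the shift along the tool's x, y, z in cm, a list of three; "rotation": the turn, a rotation vector about the tool's x, y, z in rad, a list of three. A call has exactly 8 rows; each row shifts and turns the commanded pose from where the row before left it, along the tool's axes as they then stand; what a row does not reach is not made up. A row lasts 1/12 s, in which the tool goes at most 41.7 mm and 7.16 degrees, less where a joint would pass 70% of its speed; a pose out of reach is approached as far as the arm can. A call is refused whole if a number of a shift passes 4.17 or a number of a turn 0.125, either way. A call with a gripper value outside its range is refused whole. The fingers move at their own pace and stop on an object; FORCE is the grip in N (left out, the last holds). Time passes only in rows, so rows that do not move let the fingers close, or fill a call up. It gives the time, the measured TCP pose, the force and the opening at its end, in the units of the state.
- ctrl.get_obs(): the state, without advancing time (a new reading comes with each control period).
- ctrl.read_camera(name): name is "side" or "top"; returns a dict with "color" (384x512x3 uint8, red, green, blue), "camera_matrix" (3x3 intrinsics, pixels), "camera_from_world" (4x4, takes a point from world to camera coordinates). Camera axes: x right, y up, looking along -z (the intrinsics and any distortion apply to the point x, -y, -z); pixel columns grow to the right and rows downward; lengths in m; the calibration is good to about 2 mm. A picture is of the moment at which its call begins. There is no depth.
- ctrl.hand_in(): hands the job in, once; it reports no verdict.
Trained networks look in a picture, given as the dict that the camera call returned (one of the last four; its "shot" number tells which), for a name from the list of things; names that differ only in an ending like _2 or _b are one class to them, and where a whole thing is asked for, a point or a joint stands for the part that bears it (a point fixed in the world has none). Each returns a list of dicts, best first, with "score" (0 to 1); they miss things now and then, are a little off and sometimes report something else, mostly with a low value. They report only what shows in the picture. A call takes as long as a camera call. They do not tell look-alikes from the thing itself.
- ctrl.spot_in(picture, query): "uv" ([column, row] in pixels, amid what is visible of it).
The state is a dict: "clock": time; "q": joint angles; "dq": joint speeds; "joint_torque": joint torques, N m; "position": TCP position; "tool_rot": TCP orientation; "contact_force": force on the tool from outside, world axes, zero at the start; "moment": the same for the moment, N m; "width": finger opening in m.
Only numpy, scipy, OpenCV 4.12 (cv2) and the standard library are available. Lean on these libraries where they do the work, as an engineer would, in place of code of your own. Each camera call takes 0.05 s, during which the arm holds its last target. There are 200 camera calls.

## Working session

There is one attempt and no reset: what is moved stays moved. The work goes in short steps, Python scripts to look and compute and a shell command to move; the robot and the scene stay as the last step left them, time stands still between calls to the robot, and variables do not carry over. Pictures are saved under pics/ and viewed, about 8 in all and at most 12, crops included, and the job is handed in when it is done.

```bash
mkdir -p pics; cat > h.py <<'E'
import numpy as np,cv2
from workcell import ctrl
def shot(cam,name=None):
    p=ctrl.read_camera(cam)
    if name: cv2.imwrite(f'pics/{name}.png',p['color'][:,:,::-1])
    return p
def ray(p,uv):
    K=np.array(p['camera_matrix']);T=np.array(p['camera_from_world'])
    d=np.linalg.inv(K)@[uv[0],uv[1],1]; d=d*[1,-1,-1]
    R=T[:3,:3]; return -R.T@T[:3,3], R.T@d
def at(p,uv,z):
    o,d=ray(p,uv); return o+d*(z-o[2])/d[2]
def proj(p,X):
    K=np.array(p['camera_matrix']);T=np.array(p['camera_from_world'])
    c=T[:3,:3]@X+T[:3,3]; c=K@(c*[1,-1,-1]); return c[:2]/c[2]
E
python3 - <<'E'
from h import *
for c in('top','side'):
    p=shot(c,c+'0'); print(c,p['camera_matrix'],[k for k in p]); print('campos',ray(p,(256,192))[0])
    for q in('block','dock','rail_left','start_button_top','loupe','tweezers'):
        print(q,[(np.round(r['uv']),round(r['score'],2),np.round(at(p,r['uv'],.04 if q[0]in'bs' else .01),3)) for r in ctrl.spot_in(p,q)[:3]])
print(ctrl.get_obs())
E
```

```text
top [[484.58765994   0.         248.09877465]
 [  0.         484.58765994 193.66270251]
 [  0.           0.           1.        ]] ['color', 'camera_matrix', 'camera_from_world', 'shot']
campos [0.25162881 0.07235092 1.45968405]
block [(array([312., 251.]), 0.97, array([ 0.34 , -0.133,  0.04 ])), (array([304., 200.]), 0.79, array([ 0.492, -0.117,  0.04 ])), (array([364., 150.]), 0.78, array([ 0.644, -0.302,  0.04 ]))]
dock [(array([257., 195.]), 0.97, array([0.514, 0.024, 0.01 ])), (array([197., 192.]), 0.53, array([0.524, 0.206, 0.01 ]))]
rail_left []
start_button_top [(array([194., 194.]), 0.53, array([0.514, 0.212, 0.04 ]))]
loupe [(array([114., 168.]), 0.71, array([0.603, 0.459, 0.01 ])), (array([226., 218.]), 0.43, array([0.446, 0.118, 0.01 ]))]
tweezers [(array([236., 175.]), 0.42, array([0.577, 0.088, 0.01 ])), (array([133., 226.]), 0.3, array([0.422, 0.397, 0.01 ]))]
side [[407.67259804   0.         256.31516166]
 [  0.         407.67259804 188.91465012]
 [  0.           0.           1.        ]] ['color', 'camera_matrix', 'camera_from_world', 'shot']
campos [ 0.47354443 -0.8
[... 618 characters left out ...]
s [(array([278., 195.]), 0.49, array([0.572, 0.102, 0.01 ]))]
{'clock': 0.7, 'q': array([-8.34403944e+01,  2.18074048e+01,  7.43359871e+01, -7.22841576e-04,
        8.38584985e+01, -1.23349209e+01]), 'dq': array([0.0379067 , 0.057438  , 0.06418353, 0.05487128, 0.06016308,
       0.07055756]), 'joint_torque': array([-8.04109586e-04, -4.37716234e+01, -2.24701416e+01,  7.13221170e-02,
        3.13270069e-02,  2.84378430e-06]), 'position': array([ 0.178105  , -0.52034103,  0.24673987]), 'tool_rot': array([-81.51896129,  89.99797761, 117.37564252]), 'contact_force': array([-1.26130935, -0.31224231, -0.65863423]), 'moment': array([0.03247321, 0.0739997 , 0.02317976]), 'width': 0.08810916102355283}
```

View pics/top0.png

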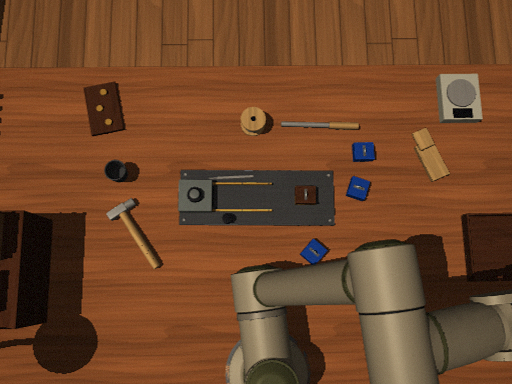

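View pics/side0.png

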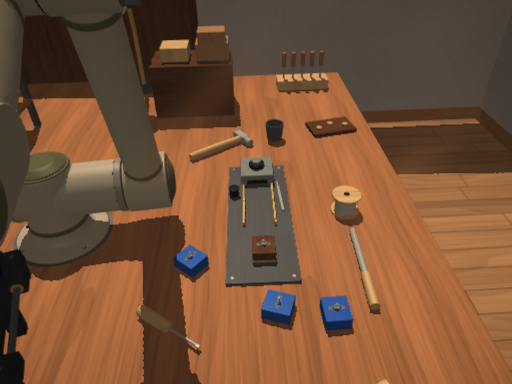

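Both views show the dock running along world +y, with the stop housing at the left (top view ~197,194) and the brown block on the apron (306,194). The blue blocks are decoys. Next I'll get accurate corners.

```bash
python3 - <<'E'
from h import *
a=cv2.imread('pics/top0.png')[160:235,170:345]; b=cv2.imread('pics/side0.png')[145:290,210:310]
cv2.imwrite('pics/ct.png',cv2.convertScaleAbs(cv2.resize(a,None,fx=4.5,fy=4.5,interpolation=cv2.INTER_CUBIC),alpha=1.6))
cv2.imwrite('pics/cs.png',cv2.convertScaleAbs(cv2.resize(b,None,fx=4,fy=4,interpolation=cv2.INTER_CUBIC),alpha=1.6))
E
```

```text
(no output)
```

View pics/ct.png

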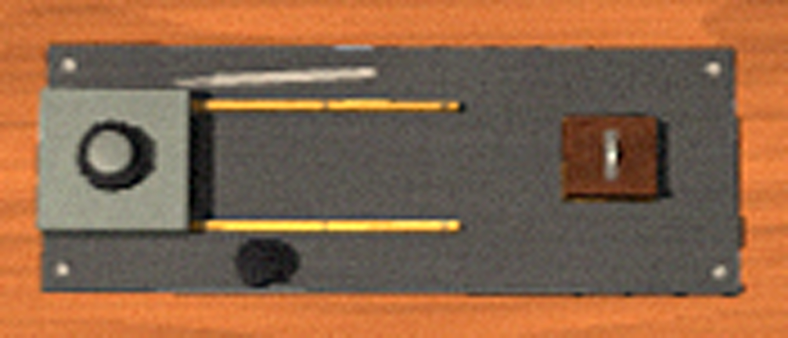

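View pics/cs.png

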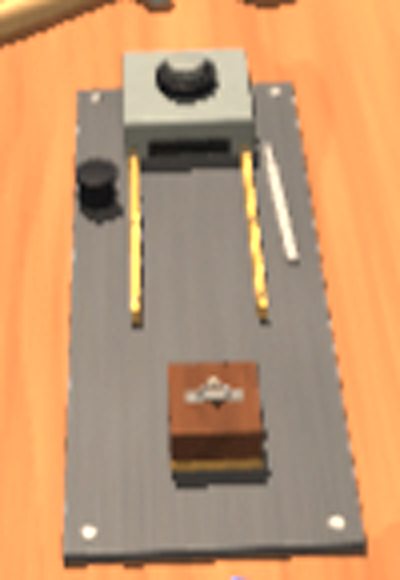

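```bash
cat > fit.py <<'E'
from h import *
from scipy.optimize import least_squares
def pose(v,P):
    c,s=np.cos(v[2]),np.sin(v[2]); P=np.array(P,float)/1000
    return np.c_[v[0]+c*P[:,0]-s*P[:,1], v[1]+s*P[:,0]+c*P[:,1], P[:,2]]
def fit(sets,v0):
    f=lambda v:np.concatenate([(np.array([proj(p,X) for X in pose(v,P)])-uv).ravel() for p,P,uv in sets])
    r=least_squares(f,v0,loss='soft_l1'); return r.x,f(r.x)
E
python3 - <<'E'
from fit import *
pt,ps=shot('top'),shot('side')
T=lambda a:(np.array(a)+.5)/4.5-.5+[170,160]
S=lambda a:(np.array(a)+.5)/4-.5+[210,145]
PD=[(-240,-85,8),(-240,85,8),(230,-85,8),(230,85,8),(230,-48,42),(230,48,42),(130,-48,42),(130,48,42),(-50,-41,20),(-50,41,20)]
t=T([(735,48),(740,292),(48,46),(41,292),(42,90),(40,229),(189,90),(189,230),(460,106),(460,226)])
s=S([(365,547),(65,552),(292,83),(78,92),(245,50),(125,53),(253,122),(127,127),(263,312),(137,318)])
PB=[(30,-27,38),(-30,-27,38),(-30,27,38),(30,27,38)]
bt=T([(565,117),(658,118),(658,198),(563,195)]); bs=S([(258,362),(264,433),(170,438),(170,366)])
for n,a in(('both',1),('top',0),('side',2)):
    z=lambda x,y,P:[(pt,P,x)]*(a<2)+[(ps,P,y)]*(a>0)
    v,r=fit(z(t,s,PD),[.51,.02,1.57]); b,rb=fit(z(bt,bs,PB),[.51,-.12,1.57])
    print(n,'dock',v.round(4),np.degrees(v[2]).round(2),'block',b.round(4),np.degrees(b[2]).round(2))
    d=b[:2]-v[:2];c,q=np.cos(v[2]),np.sin(v[2]);print(' block in dock mm',((c*d[0]+q*d[1])*1000).round(1),((-q*d[0]+c*d[1])*1000).round(1)); 
    print(r.round(1).tolist(), rb.round(1).tolist())
print('btn',at(pt,T((108,152)),.052),at(ps,S((187,70)),.052))
E
```

```text
both dock [0.5107 0.0278 1.5566] 89.19 block [ 0.5133 -0.122   1.5416] 88.33
 block in dock mm -149.7 -4.7
[0.4, -0.9, 1.0, -0.2, 0.3, -1.2, 0.4, -0.8, -0.1, -1.5, -0.5, -0.6, 0.8, -1.4, 0.3, -0.7, 0.3, -0.9, 0.5, -0.8, -0.0, -0.7, -1.3, 1.3, -0.7, -0.3, -1.1, -0.6, -0.7, -0.8, -1.6, -0.4, -0.4, -0.5, -1.9, -0.5, -0.6, -1.4, -0.8, -1.6] [0.7, -1.5, 0.0, -1.4, 0.2, -1.4, 1.2, -1.1, -0.8, -0.3, -0.8, -0.1, -0.7, -0.7, -1.1, -0.6]
top dock [0.5082 0.0288 1.5592] 89.34 block [ 0.5092 -0.1203  1.5329] 87.83
 block in dock mm -149.1 -2.8
[0.1, -0.3, 0.8, 0.4, -0.1, -0.2, 0.1, 0.3, -0.5, -0.5, -0.9, 0.4, 0.4, -0.4, -0.0, 0.3, -0.1, -0.1, 0.2, -0.0] [0.3, -0.3, -0.4, 0.1, -0.4, 0.1, 0.6, 0.2]
side dock [0.5129 0.0252 1.5523] 88.94 block [ 0.5151 -0.1235  1.5428] 88.39
 block in dock mm -148.7 -5.0
[0.7, 0.2, -0.8, 2.0, 0.4, 0.1, -0.1, -0.2, 0.4, -0.4, -0.6, -0.1, 0.6, -0.0, -0.9, -0.1, 0.2, -0.8, -0.1, -1.1] [0.0, 0.1, 0.1, 0.3, 0.1, -0.2, -0.3, -0.2]
btn [0.51315906 0.21173043 0.052     ] [0.51672815 0.21196804 0.052     ]
```

Cameras agree within their calibration. Relative to the dock, the block is at x≈-149, y≈-4 mm and about 1° askew. Dock yaw is ≈89.2° and dock origin ≈(0.511, 0.028). The tool now needs to be turned and moved behind the block.

```bash
cat > nav.py <<'E'
import sys
from h import *
from scipy.spatial.transform import Rotation as Ro
D=np.array([.5107,.0278]);yaw=np.radians(89.2)
ex=np.array([np.cos(yaw),np.sin(yaw),0]);ey=np.array([-ex[1],ex[0],0])
def st():
    o=ctrl.get_obs();R=Ro.from_euler('xyz',o['tool_rot'],degrees=True).as_matrix()
    d=o['position']-np.r_[D,0]
    print('t',o['clock'],'pos',o['position'].round(4),'dock mm',(np.array([d@ex,d@ey,d[2]])*1e3).round(1),'F',o['contact_force'].round(1),'w',round(o['width'],4)); return o,R
def go(xd,yd,z):  # target TCP, dock frame mm
    o,R=st()
    for s in(1,-1):
        y=s*ey;x=np.array([0,0,-1.]);Rt=np.c_[x,y,np.cross(x,y)]
        rv=Ro.from_matrix(R.T@Rt).as_rotvec()
        t=np.r_[D,0]+ex*xd/1e3+ey*yd/1e3+[0,0,z/1e3]
        print('s',s,'rot',rv.round(3),'shift after turn cm',(Rt.T@(t-o['position'])*100).round(2),'now',(R.T@(t-o['position'])*100).round(2))
if __name__=='__main__': go(*map(float,sys.argv[1:]))
E
python3 nav.py -215 -4 150
```

```text
t 0.8 pos [ 0.1781 -0.5203  0.2468] dock mm [-552.7  324.9  246.8] F [ 0.1 -1.1  0.2] w 0.088
s 1 rot [ 1.915  0.    -0.   ] shift after turn cm [  9.68 -32.89  33.77] now [  9.67 -20.71 -42.35]
s -1 rot [-1.227  0.     0.   ] shift after turn cm [  9.68  32.89 -33.77] now [  9.67 -20.71 -42.35]
```

```bash
python3 -m pendant '[{"jaw":0.83,"dp":[0,0,0],"rotation":[-0.12,0,0]},{"jaw":0.83,"dp":[0,0,0],"rotation":[-0.12,0,0]},{"jaw":0.83,"dp":[0,0,0],"rotation":[-0.12,0,0]},{"jaw":0.83,"dp":[0,0,0],"rotation":[-0.12,0,0]},{"jaw":0.83,"dp":[0,0,0],"rotation":[-0.12,0,0]},{"jaw":0.83,"dp":[0,0,0],"rotation":[-0.12,0,0]},{"jaw":0.83,"dp":[0,0,0],"rotation":[-0.12,0,0]},{"jaw":0.83,"dp":[0,0,0],"rotation":[-0.12,0,0]}]' 20
python3 -m pendant '[{"jaw":0.83,"dp":[0,0,0],"rotation":[-0.09,0,0]},{"jaw":0.83,"dp":[0,0,0],"rotation":[-0.09,0,0]},{"jaw":0.83,"dp":[0,0,0],"rotation":[-0.087,0,0]},{"jaw":0.83,"dp":[0,2.7,-2.8],"rotation":[0,0,0]},{"jaw":0.83,"dp":[0,2.7,-2.8],"rotation":[0,0,0]},{"jaw":0.83,"dp":[0,2.7,-2.8],"rotation":[0,0,0]},{"jaw":0.83,"dp":[0,2.7,-2.8],"rotation":[0,0,0]},{"jaw":0.83,"dp":[0,2.7,-2.8],"rotation":[0,0,0]}]'
python3 nav.py -215 -4 150
```

```text
clock: 1.47
position: [0.1781, -0.5203, 0.2468]
tool_rot: [-4.2, 90.0, -109.9]
contact_force: [-0.2, 0.1, -0.1]
width: 0.0367
clock: 2.13
position: [0.316, -0.3808, 0.2469]
tool_rot: [36.3, 90.0, -54.5]
contact_force: [-0.0, -0.3, -0.2]
width: 0.0149
t 2.1333 pos [ 0.316  -0.3808  0.2469] dock mm [-411.3  189.   246.9] F [-0.  -0.3 -0.2] w 0.0149
s 1 rot [ 3.141 -0.    -0.   ] shift after turn cm [  9.69 -19.3   19.63] now [  9.69  19.29 -19.64]
s -1 rot [-0.001  0.    -0.   ] shift after turn cm [  9.69  19.3  -19.63] now [  9.69  19.29 -19.64]
```

```bash
python3 -m pendant '[{"jaw":0.83,"dp":[0,2.75,-2.8],"rotation":[0,0,0]},{"jaw":0.83,"dp":[0,2.75,-2.8],"rotation":[0,0,0]},{"jaw":0.83,"dp":[0,2.75,-2.8],"rotation":[0,0,0]},{"jaw":0.83,"dp":[0,2.75,-2.8],"rotation":[0,0,0]},{"jaw":0.83,"dp":[0,2.75,-2.8],"rotation":[0,0,0]},{"jaw":0.83,"dp":[0,2.75,-2.8],"rotation":[0,0,0]},{"jaw":0.83,"dp":[0,2.8,-2.8],"rotation":[0,0,0]},{"jaw":0.83,"dp":[0,0,0],"rotation":[0,0,0]}]'
python3 -m pendant '[{"jaw":0.83,"dp":[3,0,0],"rotation":[0,0,0]},{"jaw":0.83,"dp":[3,0,0],"rotation":[0,0,0]},{"jaw":0.83,"dp":[3.2,0,0],"rotation":[0,0,0]},{"jaw":0.83,"dp":[0,0,0],"rotation":[0,0,0]},{"jaw":0.83,"dp":[3,0,0],"rotation":[0,0,0]},{"jaw":0.83,"dp":[3,0,0],"rotation":[0,0,0]},{"jaw":0.83,"dp":[2,0,0],"rotation":[0,0,0]},{"jaw":0.83,"dp":[0,0,0],"rotation":[0,0,0]}]'
python3 nav.py -200 -4 32
python3 - <<'E'
from h import *
shot('side','s1');shot('top','t1')
a=cv2.imread('pics/side' and 'pics/s1.png')[150:320,200:330];b=cv2.imread('pics/t1.png')[150:240,170:345]
a=cv2.resize(a,None,fx=3.4,fy=3.4,interpolation=2);b=cv2.resize(b,None,fx=2,fy=2,interpolation=2)
im=np.zeros((578,800,3),np.uint8);im[:a.shape[0],:a.shape[1]]=a;im[:b.shape[0],450:450+b.shape[1]]=b
cv2.imwrite('pics/c1.png',cv2.convertScaleAbs(im,alpha=1.6))
E
```

```text
clock: 2.8
position: [0.5141, -0.1845, 0.2466]
tool_rot: [133.2, 89.9, 42.7]
contact_force: [-1.5, 0.1, -0.6]
width: 0.0151
clock: 3.47
position: [0.5098, -0.1887, 0.0728]
tool_rot: [-121.4, 89.7, 147.7]
contact_force: [0.7, 0.4, -0.1]
width: 0.0148
t 3.4667 pos [ 0.5098 -0.1887  0.0728] dock mm [-216.5   -2.1   72.8] F [ 0.7  0.4 -0.1] w 0.0148
s 1 rot [3.141 0.007 0.004] shift after turn cm [ 4.08 -0.19  1.65] now [ 4.08  0.21 -1.64]
s -1 rot [-0.    -0.003  0.004] shift after turn cm [ 4.08  0.19 -1.65] now [ 4.08  0.21 -1.64]
```

View pics/c1.png

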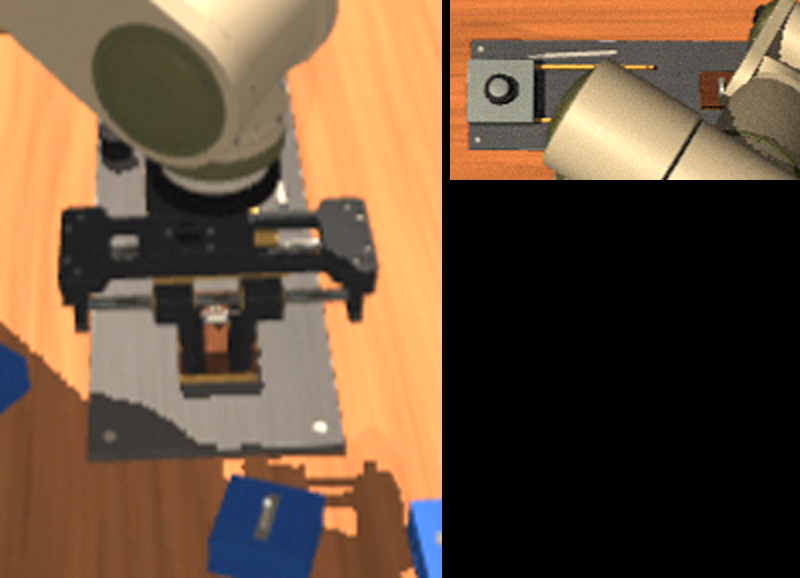

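The fingers are centred behind the block (crop: fingers ~190–245, block 180–260), with a clear gap. Lowering to tips at z≈24 mm, which is above the rails' 20 mm top.

```bash
python3 -m pendant '[{"jaw":0.83,"dp":[1,0,0],"rotation":[0,0,0]},{"jaw":0.83,"dp":[1,0,0],"rotation":[0,0,0]},{"jaw":0.83,"dp":[1,0,0],"rotation":[0,0,0]},{"jaw":0.83,"dp":[0.5,0,0],"rotation":[0,0,0]},{"jaw":0.83,"dp":[0.3,0,0],"rotation":[0,0,0]},{"jaw":0.83,"dp":[0,0,0],"rotation":[0,0,0]},{"jaw":0.83,"dp":[0,0,0],"rotation":[0,0,0]},{"jaw":0.83,"dp":[0,0,0],"rotation":[0,0,0]}]'
python3 nav.py -192 -4 32
```

```text
clock: 4.23
position: [0.511, -0.1891, 0.037]
tool_rot: [60.7, 90.0, -30.1]
contact_force: [-0.1, 0.0, -0.1]
width: 0.0152
t 4.2333 pos [ 0.511  -0.1891  0.037 ] dock mm [-216.8   -3.3   37. ] F [-0.1  0.  -0.1] w 0.0152
s 1 rot [ 3.142e+00 -1.000e-03 -0.000e+00] shift after turn cm [ 0.5  -0.07  2.48] now [ 0.5   0.07 -2.48]
s -1 rot [-0.     0.    -0.001] shift after turn cm [ 0.5   0.07 -2.48] now [ 0.5   0.07 -2.48]
```

```bash
python3 -m pendant '[{"jaw":0.83,"dp":[0.25,0,-0.3],"rotation":[0,0,0]},{"jaw":0.83,"dp":[0.25,0.05,-0.4],"rotation":[0,0,0]},{"jaw":0.83,"dp":[0,0,-0.4],"rotation":[0,0,0]},{"jaw":0.83,"dp":[0,0,-0.4],"rotation":[0,0,0]},{"jaw":0.83,"dp":[0,0,-0.3],"rotation":[0,0,0]},{"jaw":0.83,"dp":[0,0,-0.3],"rotation":[0,0,0]},{"jaw":0.83,"dp":[0,0,-0.3],"rotation":[0,0,0]},{"jaw":0.83,"dp":[0,0,-0.2],"rotation":[0,0,0]}]'
python3 -m pendant '[{"jaw":0.83,"dp":[0,0,-0.2],"rotation":[0,0,0]},{"jaw":0.83,"dp":[0,0,-0.2],"rotation":[0,0,0]},{"jaw":0.83,"dp":[0,0,-0.2],"rotation":[0,0,0]},{"jaw":0.83,"dp":[0,0,-0.2],"rotation":[0,0,0]},{"jaw":0.83,"dp":[0,0,-0.2],"rotation":[0,0,0]},{"jaw":0.83,"dp":[0,0,-0.2],"rotation":[0,0,0]},{"jaw":0.83,"dp":[0,0,-0.2],"rotation":[0,0,0]},{"jaw":0.83,"dp":[0,0,-0.2],"rotation":[0,0,0]}]'
python3 nav.py -132 0 32
```

```text
clock: 4.9
position: [0.5117, -0.1626, 0.0318]
tool_rot: [65.6, 90.0, -25.2]
contact_force: [-0.4, 0.3, 0.2]
width: 0.0151
clock: 5.57
position: [0.512, -0.1469, 0.0318]
tool_rot: [50.1, 90.0, -40.7]
contact_force: [0.2, -1.1, 1.1]
width: 0.015
t 5.5667 pos [ 0.512  -0.1469  0.0318] dock mm [-174.7   -3.7   31.8] F [ 0.2 -1.1  1.1] w 0.015
s 1 rot [ 3.142 -0.    -0.   ] shift after turn cm [-0.02  0.37  4.27] now [-0.02 -0.37 -4.27]
s -1 rot [-0.  0. -0.] shift after turn cm [-0.02 -0.37 -4.27] now [-0.02 -0.37 -4.27]
```

```bash
for i in 1 ; do python3 -m pendant '[{"jaw":0.83,"dp":[0,-0.025,-0.3],"rotation":[0,0,0]},{"jaw":0.83,"dp":[0,-0.025,-0.3],"rotation":[0,0,0]},{"jaw":0.83,"dp":[0,-0.025,-0.3],"rotation":[0,0,0]},{"jaw":0.83,"dp":[0,-0.025,-0.3],"rotation":[0,0,0]},{"jaw":0.83,"dp":[0,-0.025,-0.3],"rotation":[0,0,0]},{"jaw":0.83,"dp":[0,-0.025,-0.3],"rotation":[0,0,0]},{"jaw":0.83,"dp":[0,-0.025,-0.3],"rotation":[0,0,0]},{"jaw":0.83,"dp":[0,-0.025,-0.3],"rotation":[0,0,0]}]'; done
python3 -m pendant '[{"jaw":0.83,"dp":[0,-0.02,-0.3],"rotation":[0,0,0]},{"jaw":0.83,"dp":[0,-0.02,-0.3],"rotation":[0,0,0]},{"jaw":0.83,"dp":[0,-0.02,-0.3],"rotation":[0,0,0]},{"jaw":0.83,"dp":[0,-0.02,-0.3],"rotation":[0,0,0]},{"jaw":0.83,"dp":[0,-0.02,-0.2],"rotation":[0,0,0]},{"jaw":0.83,"dp":[0,-0.02,-0.2],"rotation":[0,0,0]},{"jaw":0.83,"dp":[0,-0.02,-0.2],"rotation":[0,0,0]},{"jaw":0.83,"dp":[0,0,-0.1],"rotation":[0,0,0]}]'
python3 nav.py -132 0 32
python3 - <<'E'
from h import *
shot('side','s2');shot('top','t2')
a=cv2.imread('pics/s2.png')[140:300,205:315];b=cv2.imread('pics/t2.png')[160:235,170:345]
a=cv2.resize(a,None,fx=3.7,fy=3.7,interpolation=2);b=cv2.resize(b,None,fx=2.2,fy=2.2,interpolation=2)
im=np.zeros((600,800,3),np.uint8);im[:a.shape[0],:a.shape[1]]=a;im[:b.shape[0],412:412+b.shape[1]]=b
cv2.imwrite('pics/c2.png',cv2.convertScaleAbs(im,alpha=1.6))
E
```

```text
clock: 6.23
position: [0.5102, -0.1227, 0.0318]
tool_rot: [49.7, 90.0, -41.1]
contact_force: [0.3, -2.8, 2.2]
width: 0.0156
clock: 6.9
position: [0.509, -0.1037, 0.0317]
tool_rot: [-118.1, 90.0, 151.1]
contact_force: [0.5, -2.2, 2.0]
width: 0.0151
t 6.9 pos [ 0.509  -0.1037  0.0317] dock mm [-1.315e+02 -1.000e-01  3.170e+01] F [ 0.5 -2.2  2. ] w 0.0151
s 1 rot [-3.142 -0.    -0.   ] shift after turn cm [-0.03  0.01 -0.05] now [-0.03 -0.01  0.05]
s -1 rot [ 0. -0.  0.] shift after turn cm [-0.03 -0.01  0.05] now [-0.03 -0.01  0.05]
```

View pics/c2.png

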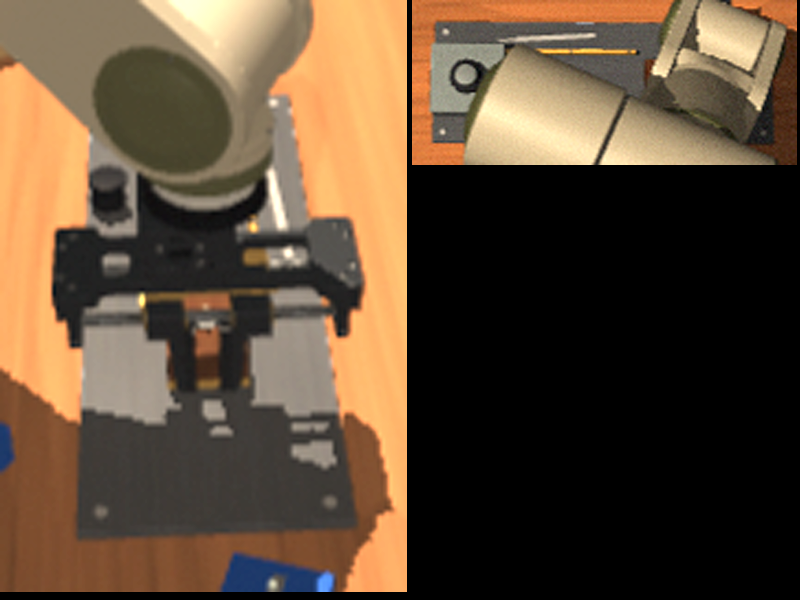

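```bash
python3 - <<'E'
from h import *
p=shot('side')
im=p['color'].astype(int)
S=lambda a:(np.array(a)+.5)/3.7-.5+[205,140]
v=[.5129,.0252,1.5523]
ex=np.array([np.cos(v[2]),np.sin(v[2])]);ey=np.array([-ex[1],ex[0]])
for n,c,z in(('L bot',(170,388),.008),('R bot',(250,387),.008),('L plate',(78,537),.008),('R plate',(355,524),.008),('L mid',(168,375),.014),('R mid',(251,373),.014)):
    d=at(p,S(c),z)[:2]-v[:2]; print(n,(1e3*d@ex).round(1),(1e3*d@ey).round(1))
a=p['color'][205:250,235:285,::-1]
cv2.imwrite('pics/c3.png',cv2.convertScaleAbs(cv2.resize(a,None,fx=12,fy=12,interpolation=cv2.INTER_CUBIC),alpha=2.2))
E
```

```text
L bot -116.9 25.5
R bot -118.8 -27.7
L plate -240.3 83.6
R plate -238.9 -83.0
L mid -110.7 26.5
R mid -111.8 -28.8
```

View pics/c3.png

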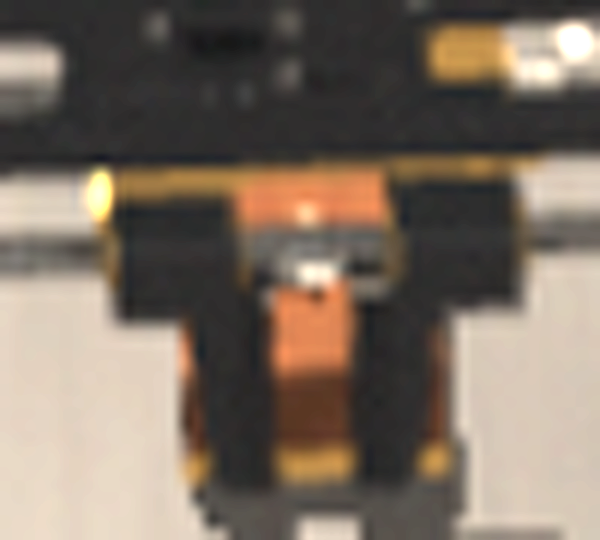

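Block rear edge is at dock x≈-119, centred at y≈-1 mm and square, so the TCP offset is consistent. Now straight down the lane.

```bash
python3 -m pendant '[{"jaw":0.83,"dp":[0,0,-0.2],"rotation":[0,0,0]},{"jaw":0.83,"dp":[0,0,-0.3],"rotation":[0,0,0]},{"jaw":0.83,"dp":[0,0,-0.4],"rotation":[0,0,0]},{"jaw":0.83,"dp":[0,0,-0.4],"rotation":[0,0,0]},{"jaw":0.83,"dp":[0,0,-0.4],"rotation":[0,0,0]},{"jaw":0.83,"dp":[0,0,-0.4],"rotation":[0,0,0]},{"jaw":0.83,"dp":[0,0,-0.4],"rotation":[0,0,0]},{"jaw":0.83,"dp":[0,0,-0.4],"rotation":[0,0,0]}]'
python3 -m pendant '[{"jaw":0.83,"dp":[0,0,-0.4],"rotation":[0,0,0]},{"jaw":0.83,"dp":[0,0,-0.4],"rotation":[0,0,0]},{"jaw":0.83,"dp":[0,0,-0.4],"rotation":[0,0,0]},{"jaw":0.83,"dp":[0,0,-0.4],"rotation":[0,0,0]},{"jaw":0.83,"dp":[0,0,-0.4],"rotation":[0,0,0]},{"jaw":0.83,"dp":[0,0,-0.4],"rotation":[0,0,0]},{"jaw":0.83,"dp":[0,0,-0.3],"rotation":[0,0,0]},{"jaw":0.83,"dp":[0,0,-0.2],"rotation":[0,0,0]}]'
python3 nav.py 61 0 32
python3 - <<'E'
from h import *
p=shot('side')
a=p['color'][150:250,215:305,::-1]
cv2.imwrite('pics/c4.png',cv2.convertScaleAbs(cv2.resize(a,None,fx=6,fy=6,interpolation=cv2.INTER_CUBIC),alpha=2.2))
E
```

```text
clock: 7.72
position: [0.5095, -0.0744, 0.0317]
tool_rot: [-122.7, 90.0, 146.5]
contact_force: [0.6, -0.5, -0.8]
width: 0.015
clock: 8.38
position: [0.5099, -0.0455, 0.0318]
tool_rot: [105.4, 90.0, 14.7]
contact_force: [0.7, -1.6, 0.5]
width: 0.0151
t 8.3833 pos [ 0.5099 -0.0455  0.0318] dock mm [-73.3  -0.2  31.8] F [ 0.7 -1.6  0.5] w 0.0151
s 1 rot [-3.141  0.    -0.   ] shift after turn cm [-0.02  0.02 13.43] now [ -0.02  -0.02 -13.43]
s -1 rot [ 0. -0. -0.] shift after turn cm [ -0.02  -0.02 -13.43] now [ -0.02  -0.02 -13.43]
```

View pics/c4.png

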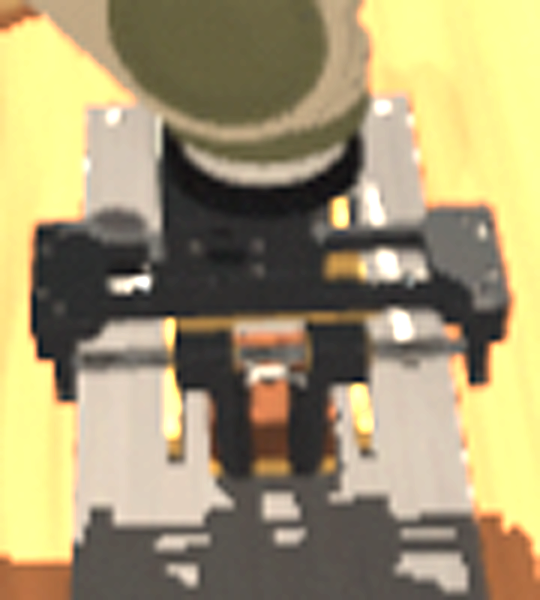

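The block has entered the lane. Its rear edge spans columns 210–337 and the rail ends are at 175 and 362, so it sits about 2 mm right of the middle with good clearance. I'll blend in a slight left correction.

```bash
python3 -m pendant '[{"jaw":0.83,"dp":[0,-0.01,-0.3],"rotation":[0,0,0]},{"jaw":0.83,"dp":[0,-0.01,-0.4],"rotation":[0,0,0]},{"jaw":0.83,"dp":[0,-0.01,-0.4],"rotation":[0,0,0]},{"jaw":0.83,"dp":[0,-0.01,-0.4],"rotation":[0,0,0]},{"jaw":0.83,"dp":[0,-0.01,-0.4],"rotation":[0,0,0]},{"jaw":0.83,"dp":[0,-0.01,-0.4],"rotation":[0,0,0]},{"jaw":0.83,"dp":[0,-0.01,-0.4],"rotation":[0,0,0]},{"jaw":0.83,"dp":[0,-0.01,-0.4],"rotation":[0,0,0]}]'
python3 -m pendant '[{"jaw":0.83,"dp":[0,-0.01,-0.4],"rotation":[0,0,0]},{"jaw":0.83,"dp":[0,-0.01,-0.4],"rotation":[0,0,0]},{"jaw":0.83,"dp":[0,-0.01,-0.4],"rotation":[0,0,0]},{"jaw":0.83,"dp":[0,-0.01,-0.4],"rotation":[0,0,0]},{"jaw":0.83,"dp":[0,-0.01,-0.4],"rotation":[0,0,0]},{"jaw":0.83,"dp":[0,-0.01,-0.4],"rotation":[0,0,0]},{"jaw":0.83,"dp":[0,-0.01,-0.4],"rotation":[0,0,0]},{"jaw":0.83,"dp":[0,0,-0.3],"rotation":[0,0,0]}]'
python3 nav.py 61 0 32
python3 - <<'E'
from h import *
p=shot('side')
a=p['color'][140:240,215:305,::-1]
cv2.imwrite('pics/c5.png',cv2.convertScaleAbs(cv2.resize(a,None,fx=6,fy=6,interpolation=cv2.INTER_CUBIC),alpha=2.2))
E
```

```text
clock: 9.1
position: [0.5095, -0.0145, 0.0318]
tool_rot: [73.6, 90.0, -17.2]
contact_force: [0.8, -0.8, 0.7]
width: 0.0149
clock: 9.77
position: [0.5092, 0.0165, 0.0318]
tool_rot: [46.5, 90.0, -44.3]
contact_force: [-0.4, -2.1, 1.4]
width: 0.0153
t 9.7667 pos [0.5092 0.0165 0.0318] dock mm [-11.3   1.3  31.8] F [-0.4 -2.1  1.4] w 0.0153
s 1 rot [-3.141  0.     0.   ] shift after turn cm [-0.02 -0.13  7.23] now [-0.02  0.13 -7.23]
s -1 rot [ 0.  0. -0.] shift after turn cm [-0.02  0.13 -7.23] now [-0.02  0.13 -7.23]
```

View pics/c5.png

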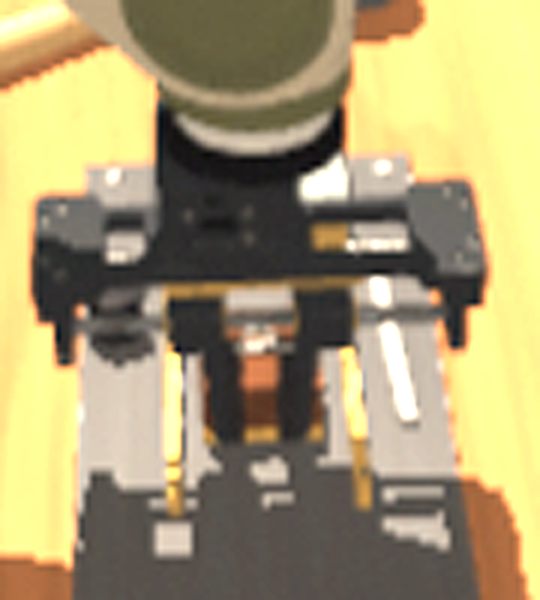

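Centred now (block 205–325, rails 175/355 at the same row). Continuing, then creeping in at the end.

```bash
python3 -m pendant '[{"jaw":0.83,"dp":[0,0,-0.3],"rotation":[0,0,0]},{"jaw":0.83,"dp":[0,0,-0.4],"rotation":[0,0,0]},{"jaw":0.83,"dp":[0,0,-0.4],"rotation":[0,0,0]},{"jaw":0.83,"dp":[0,0,-0.4],"rotation":[0,0,0]},{"jaw":0.83,"dp":[0,0,-0.4],"rotation":[0,0,0]},{"jaw":0.83,"dp":[0,0,-0.4],"rotation":[0,0,0]},{"jaw":0.83,"dp":[0,0,-0.4],"rotation":[0,0,0]},{"jaw":0.83,"dp":[0,0,-0.4],"rotation":[0,0,0]}]'
python3 -m pendant '[{"jaw":0.83,"dp":[0,0,-0.4],"rotation":[0,0,0]},{"jaw":0.83,"dp":[0,0,-0.4],"rotation":[0,0,0]},{"jaw":0.83,"dp":[0,0,-0.4],"rotation":[0,0,0]},{"jaw":0.83,"dp":[0,0,-0.4],"rotation":[0,0,0]},{"jaw":0.83,"dp":[0,0,-0.3],"rotation":[0,0,0]},{"jaw":0.83,"dp":[0,0,-0.3],"rotation":[0,0,0]},{"jaw":0.83,"dp":[0,0,-0.2],"rotation":[0,0,0]},{"jaw":0.83,"dp":[0,0,-0.2],"rotation":[0,0,0]}]'
python3 -m pendant '[{"jaw":0.83,"dp":[0,0,-0.15],"rotation":[0,0,0]},{"jaw":0.83,"dp":[0,0,-0.15],"rotation":[0,0,0]},{"jaw":0.83,"dp":[0,0,-0.15],"rotation":[0,0,0]},{"jaw":0.83,"dp":[0,0,-0.1],"rotation":[0,0,0]},{"jaw":0.83,"dp":[0,0,-0.1],"rotation":[0,0,0]},{"jaw":0.83,"dp":[0,0,-0.1],"rotation":[0,0,0]},{"jaw":0.83,"dp":[0,0,-0.1],"rotation":[0,0,0]},{"jaw":0.83,"dp":[0,0,-0.1],"rotation":[0,0,0]}]'
python3 nav.py 61 0 32
```

```text
clock: 10.48
position: [0.5097, 0.0475, 0.0317]
tool_rot: [-75.1, 90.0, -165.9]
contact_force: [1.1, -1.3, 0.5]
width: 0.0152
clock: 11.15
position: [0.51, 0.0733, 0.0318]
tool_rot: [-64.3, 90.0, -155.1]
contact_force: [0.5, -1.7, 0.8]
width: 0.0152
clock: 11.82
position: [0.5102, 0.0827, 0.0317]
tool_rot: [-90.4, 90.0, 178.8]
contact_force: [0.1, -1.7, 0.6]
width: 0.0151
t 11.8167 pos [0.5102 0.0827 0.0317] dock mm [54.8  1.3 31.7] F [ 0.1 -1.7  0.6] w 0.0151
s 1 rot [3.142 0.    0.   ] shift after turn cm [-0.03 -0.13  0.62] now [-0.03  0.13 -0.62]
s -1 rot [-0. -0.  0.] shift after turn cm [-0.03  0.13 -0.62] now [-0.03  0.13 -0.62]
```

```bash
python3 -m pendant '[{"jaw":0.83,"dp":[0,0,-0.08],"rotation":[0,0,0]},{"jaw":0.83,"dp":[0,0,-0.08],"rotation":[0,0,0]},{"jaw":0.83,"dp":[0,0,-0.08],"rotation":[0,0,0]},{"jaw":0.83,"dp":[0,0,-0.08],"rotation":[0,0,0]},{"jaw":0.83,"dp":[0,0,-0.08],"rotation":[0,0,0]},{"jaw":0.83,"dp":[0,0,-0.04],"rotation":[0,0,0]},{"jaw":0.83,"dp":[0,0,-0.04],"rotation":[0,0,0]},{"jaw":0.83,"dp":[0,0,0],"rotation":[0,0,0]}]'
python3 nav.py 61 0 32
```

```text
clock: 12.48
position: [0.5103, 0.0875, 0.0317]
tool_rot: [179.5, 90.0, 88.8]
contact_force: [-0.1, -1.3, 1.0]
width: 0.0152
t 12.4833 pos [0.5103 0.0875 0.0317] dock mm [59.6  1.3 31.7] F [-0.1 -1.3  1. ] w 0.0152
s 1 rot [-3.142  0.    -0.   ] shift after turn cm [-0.03 -0.13  0.14] now [-0.03  0.13 -0.14]
s -1 rot [ 0. -0. -0.] shift after turn cm [-0.03  0.13 -0.14] now [-0.03  0.13 -0.14]
```

Not touching yet; continue at 1 mm and less per row, watching force.

```bash
python3 -m pendant '[{"jaw":0.83,"dp":[0,0,-0.05],"rotation":[0,0,0]},{"jaw":0.83,"dp":[0,0,-0.05],"rotation":[0,0,0]},{"jaw":0.83,"dp":[0,0,-0.05],"rotation":[0,0,0]},{"jaw":0.83,"dp":[0,0,-0.05],"rotation":[0,0,0]},{"jaw":0.83,"dp":[0,0,0],"rotation":[0,0,0]},{"jaw":0.83,"dp":[0,0,0],"rotation":[0,0,0]},{"jaw":0.83,"dp":[0,0,0],"rotation":[0,0,0]},{"jaw":0.83,"dp":[0,0,0],"rotation":[0,0,0]}]'
python3 nav.py 61 0 32
```

```text
clock: 13.15
position: [0.5102, 0.0879, 0.0318]
tool_rot: [-13.8, 89.9, -104.6]
contact_force: [-1.3, -11.4, 2.2]
width: 0.015
t 13.15 pos [0.5102 0.0879 0.0318] dock mm [60.1  1.4 31.8] F [ -1.3 -11.4   2.2] w 0.015
s 1 rot [-3.141e+00 -1.000e-03  4.000e-03] shift after turn cm [-0.02 -0.14  0.09] now [-0.02  0.14 -0.09]
s -1 rot [0.    0.002 0.001] shift after turn cm [-0.02  0.14 -0.09] now [-0.02  0.14 -0.09]
```

Stop contact at 11 N, with the TCP at x=60, where predicted. Backing off straight, then rising to look.

```bash
python3 -m pendant '[{"jaw":0.83,"dp":[0,0,0.1],"rotation":[0,0,0]},{"jaw":0.83,"dp":[0,0,0.2],"rotation":[0,0,0]},{"jaw":0.83,"dp":[0,0,0.5],"rotation":[0,0,0]},{"jaw":0.83,"dp":[0,0,1],"rotation":[0,0,0]},{"jaw":0.83,"dp":[0,0,1],"rotation":[0,0,0]},{"jaw":0.83,"dp":[0,0,0.5],"rotation":[0,0,0]},{"jaw":0.83,"dp":[-1,0,0],"rotation":[0,0,0]},{"jaw":1,"dp":[-2,0,0],"rotation":[0,0,0]}]'
python3 -m pendant '[{"jaw":1,"dp":[-3,0,0],"rotation":[0,0,0]},{"jaw":1,"dp":[-4,0,0],"rotation":[0,0,0]},{"jaw":1,"dp":[-4,0,0],"rotation":[0,0,0]},{"jaw":1,"dp":[-4,0,0],"rotation":[0,0,0]},{"jaw":1,"dp":[-4,0,0],"rotation":[0,0,0]},{"jaw":1,"dp":[-4,0,0],"rotation":[0,0,0]},{"jaw":1,"dp":[0,0,0],"rotation":[0,0,0]},{"jaw":1,"dp":[0,0,0],"rotation":[0,0,0]}]'
python3 nav.py 184 0 100
python3 - <<'E'
from h import *
p=shot('side');t=shot('top')
a=cv2.resize(p['color'][140:240,215:305,::-1],None,fx=5,fy=5,interpolation=2);b=cv2.resize(t['color'][160:235,170:300,::-1],None,fx=2.6,fy=2.6,interpolation=2)
im=np.zeros((500,800,3),np.uint8);im[:,:450]=a;im[:b.shape[0],455:455+b.shape[1]]=b
cv2.imwrite('pics/c6.png',cv2.convertScaleAbs(im,alpha=1.8))
E
```

```text
clock: 13.82
position: [0.5089, 0.0559, 0.0611]
tool_rot: [-98.2, 89.8, 171.0]
contact_force: [-0.2, 0.7, 0.6]
width: 0.0106
clock: 14.48
position: [0.5099, 0.0564, 0.2942]
tool_rot: [85.4, 89.7, -5.4]
contact_force: [-0.7, -0.7, -0.5]
width: 0.0007
t 14.4833 pos [0.5099 0.0564 0.2942] dock mm [ 28.6   1.2 294.2] F [-0.7 -0.7 -0.5] w 0.0007
s 1 rot [-3.142e+00  8.000e-03  1.000e-03] shift after turn cm [19.42 -0.12 15.54] now [ 19.41   0.02 -15.55]
s -1 rot [ 0.     0.    -0.005] shift after turn cm [ 19.42   0.12 -15.54] now [ 19.41   0.02 -15.55]
```

View pics/c6.png

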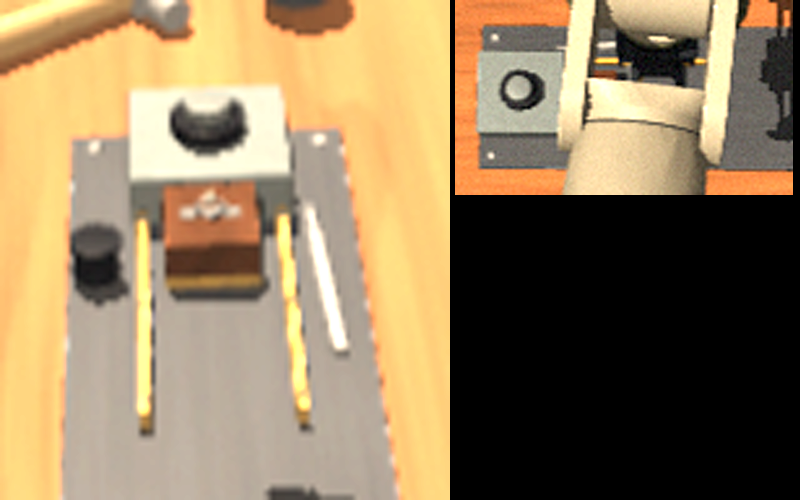

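The block is flush against the housing, centred and square, with clear gaps to both rails (crop: block 163–262, rails 145/290). Now triangulating the button.

```bash
cat > b.py <<'E'
from nav import *
p=shot('side');t=shot('top')
us=np.array([215,140])+np.array([208.5,103.])/5;ut=np.array([170,160])+np.array([518-455,88.])/2.6
for n,q,c in(('side',us,p),('top',ut,t)): print(n,q.round(1),[(np.array([d@ex,d@ey])*1e3).round(1).tolist() for z in(.045,.05,.055,.06) for d in[at(c,q,z)-np.r_[D,0]]], ctrl.spot_in(c,'start_button_top')[:1])
o1,d1=ray(p,us);o2,d2=ray(t,ut)
s=np.linalg.lstsq(np.c_[d1,-d2],o2-o1,rcond=None)[0];print((o1+s[0]*d1).round(4),(o2+s[1]*d2).round(4))
E
python3 b.py
```

```text
side [256.7 160.6] [[203.5, -5.1], [195.7, -4.9], [187.9, -4.6], [180.1, -4.4]] []
top [194.2 193.8] [[182.8, 0.2], [182.3, 1.1], [181.8, 2.0], [181.3, 2.9]] [{'uv': [197.4, 194.9], 'score': 0.53}]
[0.5177 0.2099 0.0587] [0.5108 0.2094 0.0573]
```

```bash
python3 -m pendant '[{"jaw":1,"dp":[0,0,-3],"rotation":[0,0,0]},{"jaw":1,"dp":[0,0,-3],"rotation":[0,0,0]},{"jaw":1,"dp":[0,0.05,-3.2],"rotation":[0,0,0]},{"jaw":1,"dp":[0,0.05,-3],"rotation":[0,0,0]},{"jaw":1,"dp":[0,0.05,-3],"rotation":[0,0,0]},{"jaw":1,"dp":[3,0,0],"rotation":[0,0,0]},{"jaw":1,"dp":[3,0,0],"rotation":[0,0,0]},{"jaw":1,"dp":[3,0,0],"rotation":[0,0,0]}]'
python3 -m pendant '[{"jaw":1,"dp":[3,0,0],"rotation":[0,0,0]},{"jaw":1,"dp":[3,0,0],"rotation":[0,0,0]},{"jaw":1,"dp":[3,0,0],"rotation":[0,0,0]},{"jaw":1,"dp":[2,0,0],"rotation":[0,0,0]},{"jaw":1,"dp":[0,0,0],"rotation":[0,0,0]},{"jaw":1,"dp":[0,0,0],"rotation":[0,0,0]},{"jaw":1,"dp":[0,0,0],"rotation":[0,0,0]},{"jaw":1,"dp":[0,0,0],"rotation":[0,0,0]}]'
python3 nav.py 181 0 66
python3 - <<'E'
from h import *
p=shot('side')
cv2.imwrite('pics/c7.png',cv2.convertScaleAbs(cv2.resize(p['color'][110:230,205:305,::-1],None,fx=5,fy=5,interpolation=2),alpha=1.8))
E
```

```text
clock: 15.45
position: [0.513, 0.2089, 0.2]
tool_rot: [-79.1, 90.0, -169.8]
contact_force: [0.5, -1.0, -0.0]
width: 0.0004
clock: 16.12
position: [0.5142, 0.2085, 0.0933]
tool_rot: [100.8, 89.8, 10.0]
contact_force: [0.7, 0.1, -0.3]
width: 0.0001
t 16.1167 pos [0.5142 0.2085 0.0933] dock mm [180.7  -0.9  93.3] F [ 0.7  0.1 -0.3] w 0.0001
s 1 rot [-3.142e+00  4.000e-03 -1.000e-03] shift after turn cm [2.73 0.09 0.03] now [ 2.73 -0.1  -0.03]
s -1 rot [ 0.    -0.    -0.003] shift after turn cm [ 2.73 -0.09 -0.03] now [ 2.73 -0.1  -0.03]
```

View pics/c7.png

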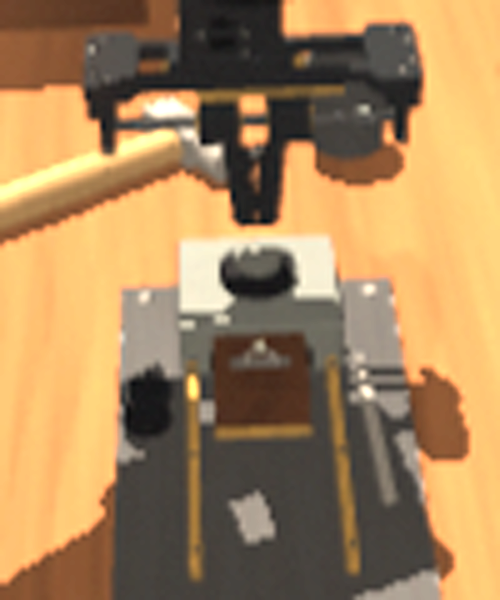

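The closed tips (col ~255) are above the button (col ~258). Descending gently and watching the force.

```bash
python3 -m pendant '[{"jaw":1,"dp":[0.6,0,0],"rotation":[0,0,0]},{"jaw":1,"dp":[0.6,0,0],"rotation":[0,0,0]},{"jaw":1,"dp":[0.4,0,0],"rotation":[0,0,0]},{"jaw":1,"dp":[0.4,0,0],"rotation":[0,0,0]},{"jaw":1,"dp":[0.2,0,0],"rotation":[0,0,0]},{"jaw":1,"dp":[0.2,0,0],"rotation":[0,0,0]},{"jaw":1,"dp":[0,0,0],"rotation":[0,0,0]},{"jaw":1,"dp":[0,0,0],"rotation":[0,0,0]}]'
python3 -m pendant '[{"jaw":1,"dp":[0.1,0,0],"rotation":[0,0,0]},{"jaw":1,"dp":[0.1,0,0],"rotation":[0,0,0]},{"jaw":1,"dp":[0.1,0,0],"rotation":[0,0,0]},{"jaw":1,"dp":[0.1,0,0],"rotation":[0,0,0]},{"jaw":1,"dp":[0,0,0],"rotation":[0,0,0]},{"jaw":1,"dp":[0,0,0],"rotation":[0,0,0]},{"jaw":1,"dp":[0,0,0],"rotation":[0,0,0]},{"jaw":1,"dp":[0,0,0],"rotation":[0,0,0]}]'
```

```text
clock: 16.83
position: [0.5133, 0.2083, 0.0679]
tool_rot: [-72.4, 90.0, -163.2]
contact_force: [-2.1, -0.6, 4.7]
width: -0.0
clock: 17.5
position: [0.5134, 0.2084, 0.0661]
tool_rot: [91.2, 89.9, 0.4]
contact_force: [-9.3, -1.6, 25.8]
width: 0.0002
```

Force rose to 26 N with little travel, so the button is either bottomed or the tips are on something else. I'll look before deciding.

```bash
python3 - <<'E'
from h import *
p=shot('side');t=shot('top')
a=cv2.resize(p['color'][130:200,225:290,::-1],None,fx=8,fy=8,interpolation=cv2.INTER_CUBIC);b=cv2.resize(t['color'][160:235,170:240,::-1],None,fx=3.8,fy=3.8,interpolation=2)
im=np.zeros((560,800,3),np.uint8);im[:,:520]=a;im[:b.shape[0],525:525+b.shape[1]]=b
cv2.imwrite('pics/c8.png',cv2.convertScaleAbs(im,alpha=2.2))
print(ctrl.get_obs()['contact_force'],ctrl.get_obs()['moment'],ctrl.get_obs()['position'])
E
```

```text
[-10.41303174  -3.37796501  26.02606774] [-0.45793906  1.57554226 -0.01531786] [0.51338258 0.20835056 0.06607272]
```

View pics/c8.png

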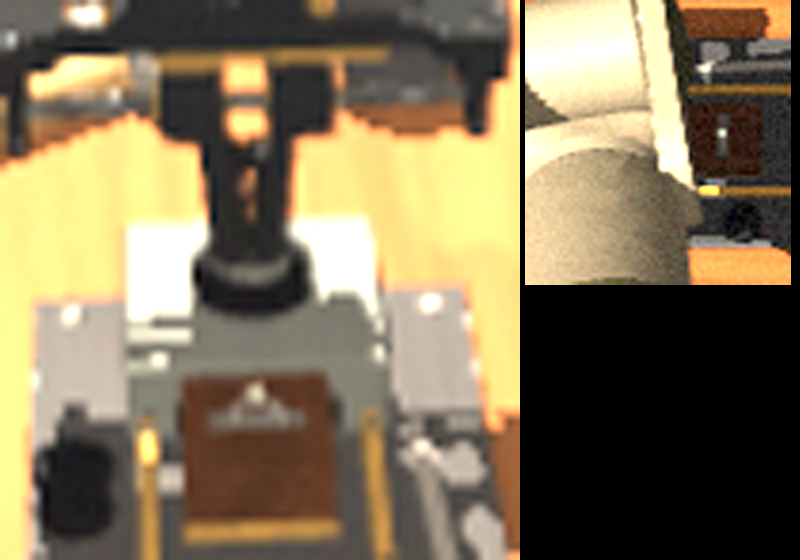

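```bash
for k in 1; do python3 -m pendant '[{"jaw":1,"dp":[-0.2,0,0],"rotation":[0,0,0]},{"jaw":1,"dp":[-0.2,0,0],"rotation":[0,0,0]},{"jaw":1,"dp":[0,0,0],"rotation":[0,0,0]},{"jaw":1,"dp":[0,0,0],"rotation":[0,0,0]},{"jaw":1,"dp":[0,0,0],"rotation":[0,0,0]},{"jaw":1,"dp":[0,0,0],"rotation":[0,0,0]},{"jaw":1,"dp":[0,0,0],"rotation":[0,0,0]},{"jaw":1,"dp":[0,0,0],"rotation":[0,0,0]}]'; done
python3 -m pendant '[{"jaw":1,"dp":[-0.2,0,0],"rotation":[0,0,0]},{"jaw":1,"dp":[0,0,0],"rotation":[0,0,0]},{"jaw":1,"dp":[0,0,0],"rotation":[0,0,0]},{"jaw":1,"dp":[0,0,0],"rotation":[0,0,0]},{"jaw":1,"dp":[0,0,0],"rotation":[0,0,0]},{"jaw":1,"dp":[0,0,0],"rotation":[0,0,0]},{"jaw":1,"dp":[0,0,0],"rotation":[0,0,0]},{"jaw":1,"dp":[0,0,0],"rotation":[0,0,0]}]'
python3 -m pendant '[{"jaw":1,"dp":[-0.2,0,0],"rotation":[0,0,0]},{"jaw":1,"dp":[0,0,0],"rotation":[0,0,0]},{"jaw":1,"dp":[0,0,0],"rotation":[0,0,0]},{"jaw":1,"dp":[0,0,0],"rotation":[0,0,0]},{"jaw":1,"dp":[0,0,0],"rotation":[0,0,0]},{"jaw":1,"dp":[0,0,0],"rotation":[0,0,0]},{"jaw":1,"dp":[0,0,0],"rotation":[0,0,0]},{"jaw":1,"dp":[0,0,0],"rotation":[0,0,0]}]'
python3 -m pendant '[{"jaw":1,"dp":[-0.3,0,0],"rotation":[0,0,0]},{"jaw":1,"dp":[0,0,0],"rotation":[0,0,0]},{"jaw":1,"dp":[0,0,0],"rotation":[0,0,0]},{"jaw":1,"dp":[0,0,0],"rotation":[0,0,0]},{"jaw":1,"dp":[0,0,0],"rotation":[0,0,0]},{"jaw":1,"dp":[0,0,0],"rotation":[0,0,0]},{"jaw":1,"dp":[0,0,0],"rotation":[0,0,0]},{"jaw":1,"dp":[0,0,0],"rotation":[0,0,0]}]'
```

```text
clock: 18.27
position: [0.5134, 0.2083, 0.0676]
tool_rot: [-88.3, 90.0, -179.1]
contact_force: [-2.1, -0.1, 3.8]
width: 0.0002
clock: 18.93
position: [0.5135, 0.2084, 0.0697]
tool_rot: [116.0, 90.0, 25.2]
contact_force: [-1.3, -0.2, 3.3]
width: 0.0008
clock: 19.6
position: [0.5136, 0.2083, 0.0718]
tool_rot: [104.1, 90.0, 13.3]
contact_force: [0.6, 0.4, 1.7]
width: 0.0003
clock: 20.27
position: [0.5134, 0.2083, 0.0747]
tool_rot: [-72.5, 90.0, -163.3]
contact_force: [0.0, 0.3, -0.6]
width: 0.0005
```

The spring force falls steadily (3.8, 3.3, 1.7, 0 N) over about 6 mm above the hard bottom. So the 26 N reading was the button fully down, and it has now been released. Retreating, with a last numeric check.

```bash
python3 -m pendant '[{"jaw":1,"dp":[-2,0,0],"rotation":[0,0,0]},{"jaw":1,"dp":[-4,0,0],"rotation":[0,0,0]},{"jaw":1,"dp":[-4,0,0],"rotation":[0,0,0]},{"jaw":1,"dp":[-4,0,0],"rotation":[0,0,0]},{"jaw":1,"dp":[-3,0,0],"rotation":[0,0,0]},{"jaw":1,"dp":[0,0,0],"rotation":[0,0,0]},{"jaw":1,"dp":[0,0,0],"rotation":[0,0,0]},{"jaw":1,"dp":[0,0,0],"rotation":[0,0,0]}]'
python3 - <<'E'
from nav import *
v=[.5129,.0252,1.5523]
p=shot('side');h=cv2.cvtColor(p['color'],cv2.COLOR_RGB2HSV)[170:210,240:275];rgb=p['color'][170:210,240:275].astype(int)
m=((rgb[...,0]>rgb[...,2]*1.7)&(rgb[...,0]>25)&(rgb[...,0]<150)).astype(np.uint8)
n,l,s,c=cv2.connectedComponentsWithStats(m);i=1+s[1:,4].argmax();print(s[i],c[i]+[240,170])
e=np.array([np.cos(v[2]),np.sin(v[2])]);f=np.array([-e[1],e[0]])
for u in((s[i][0]+240-.5,s[i][1]+s[i][3]+170-.5),(s[i][0]+s[i][2]+240-.5,s[i][1]+s[i][3]+170-.5)):
    d=at(p,u,.008)[:2]-v[:2];print('rear corner',(1e3*d@e).round(1),(1e3*d@f).round(1))
st()
E
```

```text
clock: 20.93
position: [0.513, 0.2082, 0.2436]
tool_rot: [-79.6, 89.9, -170.4]
contact_force: [1.4, -0.1, 0.0]
width: 0.0008
[  7   6  20  22 358] [256.89106145 187.5       ]
rear corner 72.4 32.5
rear corner 69.1 -24.1
t 20.9833 pos [0.5129 0.2082 0.2431] dock mm [180.4   0.3 243.1] F [ 0.7 -0.1 -0.7] w 0.0005
```

```bash
python3 -c "
from workcell import ctrl
print(ctrl.hand_in())"
```

```text
the job is handed in; nothing more can be done
None
```

The block is home against the end housing, the start button was then pressed right down and let go, and the job is handed in. It took about 21 s of the 72 s; handing in gives no verdict.

- **Push:** I pushed the block from behind with two near-closed fingertips. I corrected a sideways offset of about 4 mm on the way, and stopped when the force reached 11 N at the end housing. The fingertips stayed about 4 mm above the rail tops by the arm's readings. The pictures along the lane showed clear gaps between the block and both rails.
- **Button:** I pressed with closed fingertips until it was hard against its stop (26 N). The force then fell steadily to zero over about 6 mm as I lifted off, which matches full travel and release. A picture taken while it was held down showed the block still against the housing and straight.
- **Last checks:** A coarse pixel check (about 3 mm per pixel) put the block's rear edge at x of about 71 mm, so its origin is at about 100 mm. It gave the block about 4 mm left of the middle, within the 11.5 mm limit; earlier pictures had it within about 2 mm of centre. The gripper is about 17 cm above the button, with no contact force beyond sensor noise.
- **Checks that disagreed:** The two cameras differ by 2–5 mm in absolute position. My height estimate for the button top was 58 mm, but the fingertips met it at about 64 mm, so I relied on the force reading for the press.
- **Not checked:** All 12 picture views were used before the final retreat, so that last state was checked by numbers only. The loupe and tweezers looked undisturbed in the pictures; I did not measure any of the other bystanders.

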